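# Shift the change-gear lever to the tagged slot

## Task

Shift the gearbox's black-knobbed lever through its gate into the slot marked by the triangular tag, and push it fully home to the end of that slot. Push the knob about with the fingertips or the outside of the fingers, without forcing it against the gate; never take it between the fingers, and leave the loose things lying on and around the gearbox where they are. Finish with the hand clear.

Things in the scene. Friction and masses are not known exactly. Their poses are not given: they have to be found in the camera images.
- gearbox: Green cast change-gear box fixed to the bench, 220 mm (its x) by 300 mm (its y), flat top cover at 120 mm; origin at the centre of its underside. At yaw 0 its x points away from the robot and its y to the robot's left; it is turned by up to 0.35 rad. A pulley sticks out 41 mm at its far side. Beyond the end of each of its six slots a steel tag lies on the cover: five round (24 mm), one triangular.
- gate (a point): Centre of the gate, at cover height; axes as the gearbox's. A crossbar along y (neutral, x from -9 to 9 mm) joins three rails along x at y = +28 (left), 0 (middle), -28 mm (right), each 18 mm wide, from x = -30 to 30 mm: three far (+x) and three near (-x) slots. The tongues between rails are 10 mm wide with round noses that guide the lever in. Each tag lies straight below the knob's place when home.
- handle: Upper part of the lever: 10 mm steel rod with a black ball knob of 36 mm diameter; origin at the ball's centre, 215 mm above the bench when upright, 199 mm at the lowest. It stays where it is left: about 3 N sideways at the knob moves it, and it is blocked where the rod meets the gate.
- pivot (a point): Point inside the gearbox about which the lever swings, 40 mm above the bench on the gearbox's vertical centre line, 175 mm from the ball's centre; axes as the gearbox's. From here the ball's centre is at x = 175 sin(shift), y = 175 cos(shift) sin(select), z = 175 cos(shift) cos(select) mm.
- shift (a joint): Lean of the lever along the rails, rad: 0 neutral, positive leaning to the gearbox's +x (away from the robot), negative to -x. Stops at -0.27 and +0.27, which are fully home in a near or a far slot. The lever can change rails only within about 0.04 of 0. At the start it is anywhere in the left rail.
- select (a joint): Lean of the lever across the rails, rad: +0.345 (stop) in the left rail (+y), 0 in the middle rail, -0.345 (stop) in the right rail (-y). Within a slot it has a play of about 0.05 either way.
- triangle: The triangular steel tag, sides 28 mm, 4 mm thick, fixed flat on the gearbox cover; origin at the centre of its underside. It marks the wanted slot, which is in the middle or the right rail, far or near: in the gearbox frame it lies at x = +47 (far) or -47 mm (near), y = 0 (middle) or -57 mm (right).
- bolt: Loose steel hex bolt, 28 mm over the head, 30 mm high, standing on its head on the cover's far left corner; origin under its centre. Not to be moved.
- bush: Loose brass bush, 30 mm diameter, 20 mm high, on the cover's near right corner; origin under its centre. Not to be moved.
- spanner: Loose open spanner, 200 mm long, flat on the bench left of the gearbox; origin under its middle. Not to be moved.
- screwdriver: Loose screwdriver, 200 mm long, on the bench right of the gearbox; origin under its middle. Not to be moved.
- collar: Loose steel collar, 80 mm diameter, 25 mm high, on the bench right of the gearbox; origin under its centre. Not to be moved.
- oilcan: Loose grey can, 60 mm diameter, 140 mm high, on the bench left of the gearbox; origin under its centre. Not to be moved.
- mug: Loose white mug, 80 mm diameter, 90 mm high, on the bench left of the gearbox; origin under its centre. Not to be moved.

How it is judged:
By the outcome, as a careful person would: the job done as asked, in the order asked, and still so for the second after the job is handed in, with the robot touching nothing.
It also fails if it takes over 58 s, if anything falls off the work surface, if the arm or the gripper's body presses on something with over 40 N, if the wrist force passes 120 N, or if a joint passes its speed limit or range.

## Robot

A 6-joint arm with a two-finger parallel gripper is mounted at the origin on the work surface. World frame = base frame: x ahead of the robot, y to its left, z up, the work surface at z = 0. Lengths are in m, angles in rad, forces in N, time in s.
With the tool pointing down it reaches from about 0.325 to 0.875 m from the base axis. Payload 4.4 kg.
Tool frame: the origin (TCP) lies midway between the tips of the shut fingers; the grasp point (between the pads) lies 19 mm behind it; z points along the fingers, y is the line along which they close (so a half turn about z gives the same grasp; the last joint's range is limited). The gripper opens to 85 mm and grips with 20 to 120 N. Pads are 22 mm wide; open, the fingers measure 114 mm over their backs; the gripper's body (76 mm by 85 mm) begins 54 mm behind the grasp point. The pads swing forward as they close: fully open they stand 13 mm farther back than shut.
Start: joints at [-1.464, 0.207, 1.542, -0, 1.393, -0.15], TCP at [0.147, -0.556, 0.231] pointing down, gripper open.
Joint ranges: [-2.73, 2.73], [-0.86, 2.22], [0.23, 2.46], [-1.11, 4.25], [0.08, 2.63], [-2.82, 2.82]. Speed limits (rad/s): [2.79, 2.79, 3.14, 3.14, 3.14, 3.14].

## Interface

Orientations are given as a unit quaternion [w, x, y, z].
In Python, from rig import r gives the robot as it stands.
- The arm moves only by the shell command python3 -m pendant 'ROWS'. ROWS is JSON, a list of rows, each a list of 5 numbers: the opening, from 0 (shut) to 1 (fully open), then the shift along the world's x, y, z in mm, then the turn about the world's z in degrees. In form: [[grip, dx, dy, dz, spin], ...]. A call has 1 to 20 rows; each row is the pose to reach, as a shift and turn from the pose commanded when the call began; what a row does not reach only later rows make up. A row lasts 1/12 s, in which the tool goes at most 41.7 mm and 7.16 degrees, less where a joint would pass 70% of its speed; a pose out of reach is approached as far as the arm can. A call with a gripper value outside its range is refused whole. The fingers move at their own pace and stop on an object; the grip force is fixed at half the most. Time passes only in rows, so rows that repeat a pose let the fingers close. It gives the time, the measured TCP pose, the force, the opening and the grip force at its end, in the units of the state.
- r.get_obs(): the state, without advancing time (a new reading comes with each control period).
- r.snapshot(name): name is "scene" or "top" or "wrist"; returns (picture, depth): 420x560x3 uint8, red, green, blue; 420x560 float32, m along the optical axis (not along the pixel's ray), 0 where there is no reading.
- r.calibration(name): a dict with "camera_matrix" (3x3 intrinsics, pixels), "k1" (the pictures are not rectified: a ray, as slopes to the right and down, at radius r is drawn at 1 + k1 r^2 times it, then the intrinsics apply), "R" (3x3) and "t" (3): a world point X has camera coordinates R X + t; the wrist camera has in their place "mount" (4x4, takes a point from camera to tool coordinates, whose origin is the TCP and whose axes are the flange's). Camera axes: x right, y down, z forward; pixel columns grow to the right and rows downward; lengths in m; the calibration is good to about 2 mm. A picture is of the moment at which its call begins: read the wrist's pose just before it. calibration takes no time and is no camera call.
- r.job_done(): hands the job in; it is judged then, once.
The state is a dict: "clock": time; "joint_positions": joint angles; "qvel": joint speeds; "effort": joint torques, N m; "tcp_pos": TCP position; "ee_rot": TCP orientation; "force": force on the tool from outside, world axes, zero at the start; "moment": the same for the moment, N m; "gripper_width": finger opening in m; "finger_force": force on a finger pad.
Only numpy, scipy, OpenCV 4.12 (cv2) and the standard library are available. Lean on these libraries where they do the work, as an engineer would, in place of code of your own. Each camera call takes 0.05 s, during which the arm holds its last target. There are 200 camera calls.

## Working session

There is one attempt and no reset: what is moved stays moved. The work goes in short steps, Python scripts to look and compute and a shell command to move; the robot and the scene stay as the last step left them, time stands still between calls to the robot, and variables do not carry over. Pictures are saved under pics/ and viewed, at most 10 in all, crops included, and the job is handed in when it is done.

```bash
mkdir -p pics
cat > h.py <<'E'
import numpy as np,cv2
from rig import r
def px2w(name,pts,depth=None,z=None,cal=None):
    c=r.calibration(name);K=np.array(c["camera_matrix"]);k=c["k1"];R=np.array(c["R"]);t=np.array(c["t"])
    out=[]
    for u,v in pts:
        n=cv2.undistortPoints(np.array([[[u,v]]],float),K,np.array([k,0,0,0.]))[0,0]
        d=np.array([n[0],n[1],1.])
        if z is None: s=depth[int(round(v)),int(round(u))]
        else:
            dw=R.T@d; o=-R.T@t; s=(z-o[2])/dw[2]
        out.append(R.T@(d*s-t))
    return np.array(out)
E
python3 - <<'E'
from h import *
for n in("top","scene"):
    p,d=r.snapshot(n);cv2.imwrite(f"pics/{n}1.png",p[:,:,::-1]);np.save(n+"1.npy",d)
    c=r.calibration(n);print(n,-np.array(c["R"]).T@np.array(c["t"]))
print(r.get_obs())
E
```

```text
top [0.39190757 0.02812378 1.36096599]
scene [ 1.26301908 -0.21426968  0.65022373]
{'clock': 0.1, 'joint_positions': array([-1.46352646e+00,  2.07340889e-01,  1.54279717e+00,  7.89327562e-06,
        1.39355438e+00, -1.50511273e-01]), 'qvel': array([-9.96109976e-05, -1.89145219e-03, -2.49451079e-03, -2.18006477e-03,
        9.39373167e-04, -9.09294723e-04]), 'effort': array([-5.94546946e-04, -3.84095979e+01, -2.92549324e+01, -2.05090259e-04,
        4.88277074e-03,  1.26163809e-05]), 'tcp_pos': array([ 0.14649842, -0.55531054,  0.23024504]), 'ee_rot': array([-1.04956218e-03,  9.91704647e-01,  1.28533228e-01,  2.65807942e-05]), 'force': array([ 0.49945439,  0.37295027, -0.45539979]), 'moment': array([ 0.01351562, -0.01131095, -0.00030293]), 'finger_force': 0.0, 'gripper_width': 0.08523009673040298}
```

View pics/top1.png

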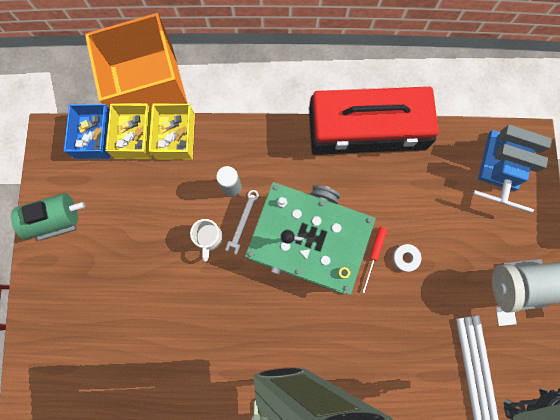

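View pics/scene1.png

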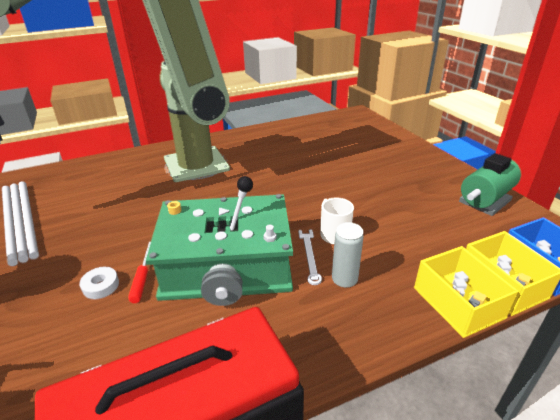

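The top picture shows the box turned clockwise and the knob at about (288,236). The white triangle is at about (305,254), on the near side and probably the middle rail. I'll enlarge that area.

Run:
```python
import cv2
p=cv2.imread("pics/top1.png")[175:300,240:385]
cv2.imwrite("pics/crop.png",cv2.resize(p,None,fx=4.8,fy=4.8,interpolation=cv2.INTER_CUBIC))
```

```text
(no output)
```

View pics/crop.png

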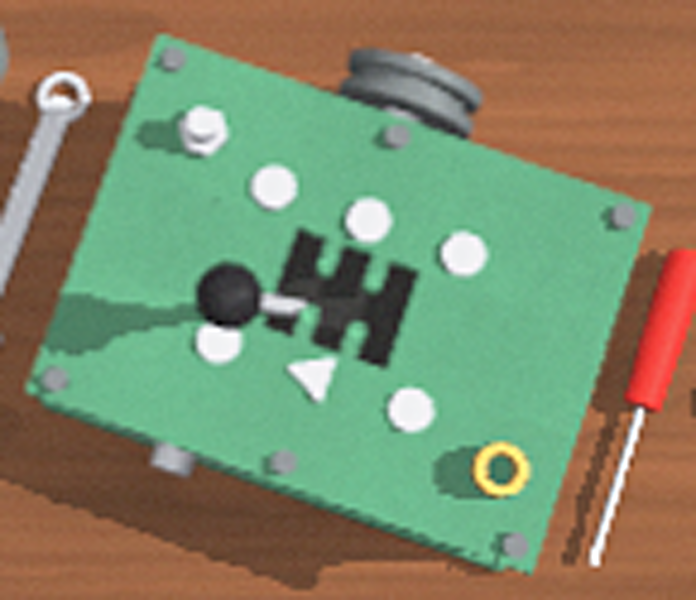

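The crop shows the triangle at about (313,378), so the slot is near and middle. The round tags are at (274,187), (368,220), (463,254), (218,343) and (411,410), and the ball is at (229,295). I'll fit the gearbox pose from these.

Run:
```python
from h import *
d=np.load("top1.npy")
c=np.array([(274,187),(368,220),(463,254),(218,343),(314,377),(411,410)],float)
px=(c+.5)/4.8-.5+[240,175]
W=px2w("top",px,z=.124);print(W.round(4)); print(px2w("top",px,depth=d)[:,2])
G=np.array([(47,57),(47,0),(47,-57),(-47,57),(-47,0),(-47,-57)])/1000.
A=G-G.mean(0);B=W[:,:2]-W[:,:2].mean(0)
yaw=np.arctan2((A[:,0]*B[:,1]-A[:,1]*B[:,0]).sum(),(A*B).sum())
R=np.array([[np.cos(yaw),-np.sin(yaw)],[np.sin(yaw),np.cos(yaw)]])
o=W[:,:2].mean(0);print("yaw",yaw,"o",o,"res",(B-A@R.T).round(4).tolist())
kp=(np.array([229,295.])+.5)/4.8-.5+[240,175]
for s in(.21,.2035): 
    k=px2w("top",[kp],z=s)[0];print("knob",k,"gear",(R.T@(k[:2]-o)).round(4))
print(px2w("top",[kp],depth=d))
def g(x,y):return (o+R@np.array([x,y])).round(4)
h=lambda s,e:(.175*np.sin(s),.175*np.cos(s)*np.sin(e))
for s,e in((0,.345),(0,0),(-.27,0)):print(s,e,g(*h(s,e)))
```

```text
[[ 0.6065 -0.0158  0.124 ]
 [ 0.5881 -0.0692  0.124 ]
 [ 0.5692 -0.1229  0.124 ]
 [ 0.5172  0.0153  0.124 ]
 [ 0.4987 -0.0387  0.124 ]
 [ 0.4808 -0.0929  0.124 ]]
[0.12358746 0.12229863 0.12192535 0.12569926 0.12123149 0.12866854]
yaw -0.3298879689004444 o [ 0.54342923 -0.05403528] res [[0.0002, -0.0004], [0.0002, 0.0001], [-0.0002, 0.0003], [-0.0002, 0.0002], [-0.0002, 0.0001], [0.0003, -0.0002]]
knob [0.53380871 0.0106374  0.21      ] gear [-0.0301  0.0581]
knob [0.53461009 0.01053865 0.2035    ] gear [-0.0293  0.0582]
[[0.53298162 0.01073932 0.21670851]]
0 0.345 [0.5626 0.002 ]
0 0 [ 0.5434 -0.054 ]
-0.27 0 [ 0.4993 -0.0389]
```

The fit is good, with residuals under 0.5 mm. The knob is in the left rail at gear (-29, 58) mm, shift about -0.17, with the ball centre near z 0.202. I'll go over it with shut fingers, turned to line up with the gearbox.

```bash
python3 -m pendant '[[0,0,0,100,0],[0,0,0,100,0],[0,0,0,100,0],[0,335,584,100,56],[0,335,584,100,56],[0,335,584,100,56],[0,335,584,100,56],[0,335,584,100,56],[0,335,584,100,56],[0,335,584,100,56],[0,335,584,100,56],[0,335,584,100,56],[0,335,584,100,56],[0,335,584,100,56],[0,335,584,100,56],[0,335,584,100,56],[0,335,584,100,56],[0,335,584,100,56],[0,335,584,100,56],[0,335,584,100,56]]'
python3 - <<'E'
from h import *
print(r.get_obs())
E
```

```text
clock: 1.77
tcp_pos: [0.483, 0.0334, 0.3306]
ee_rot: [-0.001, 0.813, 0.582, 0.001]
force: [0.5, -0.4, 0.4]
gripper_width: 0.0
finger_force: 0.0
{'clock': 1.7667, 'joint_positions': array([-0.11210426, -0.05256423,  1.6161954 ,  0.00308992,  1.57835365,
        0.21673922]), 'qvel': array([ 0.07787331,  0.06684327, -0.0545683 , -0.07843428,  0.02968748,
        0.07261065]), 'effort': array([  0.82788348, -28.57968807, -30.66044211,   0.32806965,
        -0.09371159,   0.32022435]), 'tcp_pos': array([0.48299479, 0.03335331, 0.33055519]), 'ee_rot': array([-0.00127927,  0.81330313,  0.58183812,  0.00088808]), 'force': array([ 0.52245229, -0.41091065,  0.40559662]), 'moment': array([0.01817253, 0.0480319 , 0.04846224]), 'finger_force': 0.0, 'gripper_width': 3.730160178454847e-05}
```

```bash
python3 -m pendant '[[0,0,0,-40,0],[0,0,0,-80,0],[0,0,0,-115,0],[0,0,0,-145,0],[0,0,0,-145,0],[0,0,0,-145,0],[0,0,0,-145,0]]'
python3 - <<'E'
from h import *
p,d=r.snapshot("top");np.save("top2.npy",d)
a=cv2.resize(p[195:295,230:360,::-1],None,fx=4,fy=4,interpolation=cv2.INTER_CUBIC)
p,d=r.snapshot("scene");b=cv2.resize(p[150:270,180:310,::-1],None,fx=2.1,fy=2.1);b=cv2.copyMakeBorder(b,0,400-b.shape[0],0,0,0)
cv2.imwrite("pics/c2.png",np.hstack([a,b]))
E
```

```text
clock: 2.35
tcp_pos: [0.4828, 0.0275, 0.188]
ee_rot: [0.001, 0.815, 0.579, 0.001]
force: [0.7, -0.0, 0.4]
gripper_width: -0.0003
finger_force: 0.0
```

View pics/c2.png

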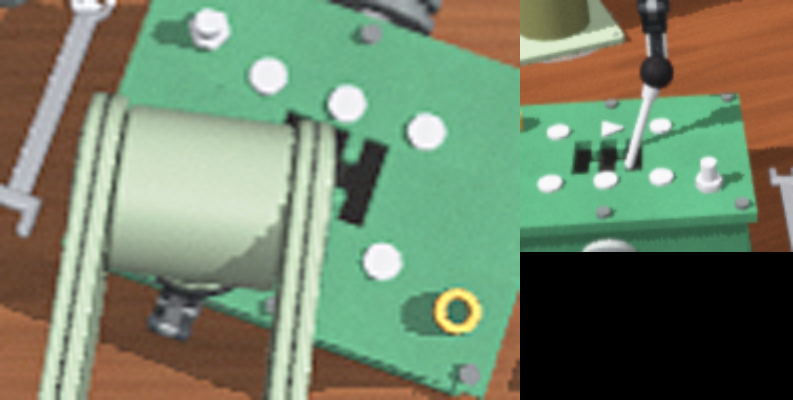

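The top view is blocked by the arm. The scene view shows the ball clear, with the closed fingers behind it. The TCP is at gear (-84, 57) as planned, so I'll push along gear +x (world 0.946, -0.324).

```bash
cat > knob.py <<'E'
from h import *
o=np.array([.54343,-.05404]);y=-.3299
R=np.array([[np.cos(y),-np.sin(y)],[np.sin(y),np.cos(y)]])
def knob():
    from scipy.optimize import least_squares
    p,d=r.snapshot("scene");c=r.calibration("scene")
    K=np.array(c["camera_matrix"]);Rc=np.array(c["R"]);t=np.array(c["t"])
    # dark pixels with depth in a window about the lever
    v,u=np.mgrid[150:240,180:320];v=v.ravel();u=u.ravel()
    m=(p[v,u].max(1)<60)&(d[v,u]>0);u=u[m];v=v[m]
    n=cv2.undistortPoints(np.stack([u,v],1).astype(float)[:,None],K,np.array([c["k1"],0,0,0.]))[:,0]
    X=(np.c_[n,np.ones(len(n))]*d[v,u][:,None]-t)@Rc
    g=np.c_[(X[:,:2]-o)@R,X[:,2]]
    # lever model: ball centre from shift, select
    def ctr(q):return np.array([.175*np.sin(q[0]),.175*np.cos(q[0])*np.sin(q[1]),.04+.175*np.cos(q[0])*np.cos(q[1])])
    best=None
    for s in np.arange(-.27,.28,.03):
        for e in np.arange(-.36,.37,.03):
            dd=abs(np.linalg.norm(g-ctr((s,e)),axis=1)-.018)
            k=(dd<.004).sum()
            if best is None or k>best[0]:best=(k,s,e)
    sel=g[abs(np.linalg.norm(g-ctr(best[1:]),axis=1)-.018)<.009]
    f=least_squares(lambda q:np.linalg.norm(sel-ctr(q),axis=1)-.018,best[1:],loss="soft_l1",f_scale=.002)
    T=r.get_obs()["tcp_pos"];tg=(T[:2]-o)@R
    print("n",len(sel),"rms",np.sqrt((f.fun**2).mean()).round(4),"shift,sel",f.x.round(3),"ball",(ctr(f.x)*1e3).round(1),"tcp gear",(tg*1e3).round(1),T[2].round(4))
    cv2.imwrite("pics/last.png",cv2.resize(p[140:280,160:330,::-1],None,fx=3,fy=3))
knob()
E
python3 knob.py
python3 -m pendant '[[0,5.7,-1.9,0,0],[0,11.4,-3.9,0,0],[0,15,-5.1,0,0],[0,19,-6.5,0,0],[0,23,-7.9,0,0],[0,27,-9.2,0,0],[0,31,-10.6,0,0],[0,35,-12,0,0],[0,39,-13.4,0,0],[0,42.6,-14.6,0,0],[0,42.6,-14.6,0,0],[0,42.6,-14.6,0,0]]'
python3 knob.py
```

```text
n 173 rms 0.0013 shift,sel [-0.173  0.337] ball [-30.1  57.  202.7] tcp gear [-83.   57.8] 0.1891
clock: 3.5
tcp_pos: [0.5245, 0.0132, 0.1862]
ee_rot: [0.0, 0.815, 0.579, 0.0]
force: [-2.0, 0.2, 1.6]
gripper_width: -0.0001
finger_force: 0.9
n 188 rms 0.0017 shift,sel [-0.056  0.336] ball [ -9.8  57.6 205. ] tcp gear [-39.8  57.5] 0.1862
```

The ball measurement works: shift is now -0.056, and the contact offset is 30 mm. It needs another 10 mm to reach neutral. After that I'll back off, rise and go round to the left side of the knob.

```bash
python3 -m pendant '[[0,3,-1,0,0],[0,6,-2,0,0],[0,9.5,-3.2,0,0],[0,9.5,-3.2,0,0],[0,9.5,-3.2,0,0],[0,0,0,0,0],[0,-15,5,0,0],[0,-15,5,0,0]]'
python3 knob.py
```

```text
clock: 4.22
tcp_pos: [0.5067, 0.0191, 0.1855]
ee_rot: [-0.001, 0.815, 0.579, -0.001]
force: [-0.2, 1.0, -0.7]
gripper_width: -0.0002
finger_force: 0.0
n 178 rms 0.0013 shift,sel [0.003 0.337] ball [  0.5  57.8 205.2] tcp gear [-57.   57.3] 0.1859
```

```bash
python3 -m pendant '[[0,8,23,0,0],[0,15.5,45.4,0,0],[0,15.5,45.4,0,0],[0,33,39,0,0],[0,51,33,0,0],[0,69,27,0,0],[0,69,27,0,0],[0,69,27,0,0],[0,69,27,0,0]]'
python3 knob.py
```

```text
clock: 5.02
tcp_pos: [0.5775, 0.0452, 0.1858]
ee_rot: [-0.0, 0.815, 0.579, -0.001]
force: [0.4, 0.4, 0.3]
gripper_width: 0.0005
finger_force: 0.0
n 177 rms 0.0013 shift,sel [0.002 0.336] ball [  0.4  57.8 205.2] tcp gear [ -0.2 105.1] 0.1859
```

Now I'll push along gear -y (world -0.324, -0.946), first by 48 mm.

```bash
python3 -m pendant '[[0,-2.6,-7.6,0,0],[0,-4.5,-13.2,0,0],[0,-5.8,-17,0,0],[0,-7.1,-20.8,0,0],[0,-8.4,-24.6,0,0],[0,-9.7,-28.4,0,0],[0,-11,-32.2,0,0],[0,-12.3,-36,0,0],[0,-13.6,-39.7,0,0],[0,-15.5,-45.4,0,0],[0,-15.5,-45.4,0,0],[0,-15.5,-45.4,0,0]]'
python3 knob.py
```

```text
clock: 6.07
tcp_pos: [0.5624, -0.0007, 0.1861]
ee_rot: [0.0, 0.815, 0.579, -0.0]
force: [1.6, 2.6, 2.8]
gripper_width: 0.0005
finger_force: 1.2
n 182 rms 0.0024 shift,sel [0.003 0.167] ball [  0.6  29.2 212.6] tcp gear [ 0.6 56.8] 0.1859
```

```bash
python3 -m pendant '[[0,-1.3,-3.8,0,0],[0,-2.6,-7.6,0,0],[0,-3.9,-11.4,0,0],[0,-5.2,-15.1,0,0],[0,-6.5,-18.9,0,0],[0,-7.8,-22.7,0,0],[0,-9.1,-26.5,0,0],[0,-9.1,-26.5,0,0],[0,-9.1,-26.5,0,0],[0,-3,-10,0,0],[0,-3,-10,0,0],[0,-3,-10,0,0]]'
python3 knob.py
```

```text
clock: 7.12
tcp_pos: [0.559, -0.0102, 0.1855]
ee_rot: [-0.0, 0.815, 0.58, -0.001]
force: [-0.2, -0.3, -0.3]
gripper_width: -0.0003
finger_force: 0.0
n 184 rms 0.0011 shift,sel [0. 0.] ball [  0.   0. 215.] tcp gear [ 0.6 46.3] 0.1855
```

Shift 0 and select 0: the lever is in the middle of the gate. Next I'll go round to the far side.

```bash
python3 -m pendant '[[0,25,-8.8,0,0],[0,51.5,-17.6,0,0],[0,51.5,-17.6,0,0],[0,44,-40,0,0],[0,36.6,-61,0,0],[0,36.6,-61,0,0],[0,36.6,-61,0,0],[0,36.6,-61,0,0]]'
python3 knob.py
python3 -m pendant '[[0,-9.5,3.2,0,0],[0,-19,6.5,0,0],[0,-22.7,7.8,0,0],[0,-26.5,9.1,0,0],[0,-30.3,10.4,0,0],[0,-34,11.7,0,0],[0,-37.8,13,0,0],[0,-41.6,14.3,0,0],[0,-45.4,15.6,0,0],[0,-49.2,16.8,0,0],[0,-53,18.1,0,0],[0,-56.8,19.4,0,0],[0,-56.8,19.4,0,0],[0,-56.8,19.4,0,0]]'
python3 knob.py
```

```text
clock: 7.83
tcp_pos: [0.5958, -0.0711, 0.1861]
ee_rot: [-0.0, 0.815, 0.579, -0.0]
force: [-0.5, 0.6, 0.3]
gripper_width: -0.0001
finger_force: 0.0
n 26 rms 0.0005 shift,sel [ 0.008 -0.003] ball [  1.4  -0.6 215. ] tcp gear [55.2  1.3] 0.1862
clock: 9.05
tcp_pos: [0.5387, -0.0514, 0.1858]
ee_rot: [-0.001, 0.815, 0.579, -0.0]
force: [1.5, 0.9, -0.5]
gripper_width: 0.0
finger_force: 0.4
n 80 rms 0.0039 shift,sel [-0.047  0.042] ball [ -8.2   7.4 214.6] tcp gear [-5.2  0.9] 0.1859
```

The fingers now hide the ball from the scene camera, so that fit isn't reliable. From the TCP, the ball should be near x = -35. I'll continue in small steps and watch the force.

```bash
python3 -m pendant '[[0,-2.8,1,0,0],[0,-5.7,1.9,0,0],[0,-8.5,2.9,0,0],[0,-10,3.4,0,0],[0,-10,3.4,0,0],[0,-10,3.4,0,0]]'; python3 -m pendant '[[0,-0.9,0.3,0,0],[0,-0.9,0.3,0,0],[0,-0.9,0.3,0,0]]'
```

```text
clock: 9.6
tcp_pos: [0.5293, -0.0482, 0.1863]
ee_rot: [-0.0, 0.815, 0.579, -0.0]
force: [0.9, -1.2, -1.0]
gripper_width: -0.0001
finger_force: 0.8
clock: 9.85
tcp_pos: [0.5287, -0.048, 0.1864]
ee_rot: [0.0, 0.815, 0.579, 0.0]
force: [2.5, -0.5, -0.6]
gripper_width: 0.0003
finger_force: 1.1
```

```bash
python3 -m pendant '[[0,-0.9,0.3,0,0],[0,-0.9,0.3,0,0],[0,-0.9,0.3,0,0]]'; python3 -m pendant '[[0,-0.9,0.3,0,0],[0,-0.9,0.3,0,0],[0,-0.9,0.3,0,0]]'
```

```text
clock: 10.1
tcp_pos: [0.5279, -0.0477, 0.1863]
ee_rot: [0.0, 0.815, 0.579, 0.0]
force: [3.9, -0.7, -2.7]
gripper_width: 0.0003
finger_force: 1.5
clock: 10.35
tcp_pos: [0.527, -0.0474, 0.1863]
ee_rot: [0.0, 0.815, 0.579, 0.0]
force: [4.4, -2.7, -3.3]
gripper_width: -0.0
finger_force: 2.0
```

```bash
python3 -m pendant '[[0,-0.9,0.3,0,0],[0,-0.9,0.3,0,0],[0,-0.9,0.3,0,0]]'; python3 -m pendant '[[0,19,-6.5,0,0],[0,38,-13,0,0],[0,38,-13,30,0],[0,38,-13,70,0],[0,38,-13,110,0],[0,38,-13,110,0],[0,38,-13,110,0]]'; python3 knob.py
```

```text
clock: 10.6
tcp_pos: [0.5261, -0.0471, 0.1862]
ee_rot: [0.0, 0.815, 0.579, 0.0]
force: [4.8, -1.4, -4.2]
gripper_width: 0.0
finger_force: 2.5
clock: 11.18
tcp_pos: [0.5648, -0.06, 0.3003]
ee_rot: [0.002, 0.815, 0.579, 0.002]
force: [1.0, -0.5, -1.0]
gripper_width: -0.0001
finger_force: 0.0
n 163 rms 0.0014 shift,sel [-0.273  0.   ] ball [-4.720e+01  1.000e-01  2.085e+02] tcp gear [20.8  1.2] 0.2975
```

View pics/last.png

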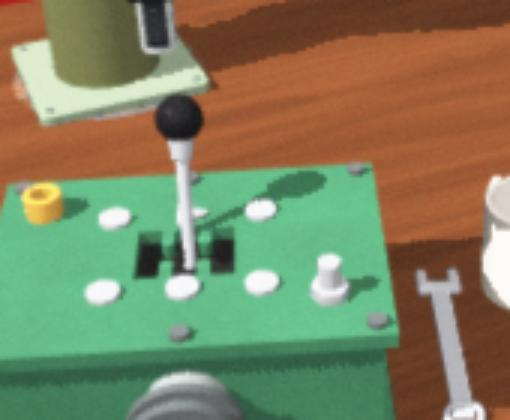

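The picture shows the lever leaning towards the robot in the middle near slot, with the ball at (179,118). The bush and bolt haven't moved. The measured shift of -0.273 matches the stop, and the finger force rose steadily over the last few millimetres, so it is home. I'll lift farther clear and hand in.

```bash
python3 -m pendant '[[0,0,0,30,0],[0,0,0,60,0],[0,0,0,60,0],[0,0,0,60,0],[0,0,0,60,0],[0,0,0,60,0]]'; python3 knob.py; python3 -c "
from rig import r
print(r.job_done())"
```

```text
clock: 11.73
tcp_pos: [0.5625, -0.0596, 0.3535]
ee_rot: [-0.002, 0.815, 0.579, -0.002]
force: [-0.3, -0.2, 0.3]
gripper_width: -0.0
finger_force: 0.0
n 162 rms 0.0013 shift,sel [-0.272  0.001] ball [-4.700e+01  2.000e-01  2.086e+02] tcp gear [20.   0.9] 0.3536
the job is handed in; nothing more can be done
None
```

The lever is fully home in the slot with the triangular tag (middle rail, near side; last measured shift -0.272, stop at -0.27), the hand is clear above it, and the job was handed in at about 12 s.

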